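# Set the trim length gauge to the red size stop

## Robot

A 7-joint arm with a two-finger parallel gripper is mounted at the origin on the work surface. World frame = base frame: x ahead of the robot, y to its left, z up, the work surface at z = 0. Lengths are in m, angles in rad, forces in N, time in s.
With the tool pointing down it reaches from about 0.425 to 1.025 m from the base axis. Payload 3.6 kg.
Tool frame: the origin (TCP) lies midway between the tips of the shut fingers; the grasp point (between the pads) lies 19 mm behind it; z points along the fingers, y is the direction in which the jaws open and shut (so a half turn about z gives the same grasp; the last joint's range is limited). The gripper opens to 85 mm and grips with 20 to 120 N. Pads are 22 mm wide; open, the fingers measure 114 mm over their backs; the gripper's body (76 mm by 85 mm) begins 54 mm behind the grasp point. The pads swing forward as they close: fully open they stand 13 mm farther back than shut.
Start: joints at [1.058, 0.591, 0.048, 1.609, -0.033, 0.943, -0.034], TCP at [0.295, -0.662, 0.231] pointing down, gripper open.
Joint ranges: [-2.69, 2.69], [-0.47, 2.24], [-1.27, 1.36], [0.19, 2.51], [-1.53, 4.68], [0.08, 2.07], [-3.09, 3.09]. Speed limits (rad/s): [2.57, 2.57, 3.14, 3.14, 3.14, 3.14, 3.14].

## Interface

Orientations are given as a 3x3 rotation matrix whose columns are the frame's x, y, z axes.
In Python, from station import ctrl, read_camera, calibration gives the robot as it stands.
- The arm moves only by the tool servo_tool, never from a script. Its argument "moves" is a list that holds one entry, the list of rows, each a list of 7 numbers: the shift along the tool's x, y, z in mm, then the turn, a rotation vector about the tool's x, y, z in degrees, then the gripper command: -1 is fully open, 1 is shut, values between are in proportion. In form: [[[dx, dy, dz, ax, ay, az, hand], ...]]. A call has 1 to 20 rows; each row is the pose to reach, as a shift and turn from the pose commanded when the call began, along the tool's axes at that moment; what a row does not reach only later rows make up. A row lasts 1/8 s, in which the tool goes at most 62.5 mm and 10.7 degrees, less where a joint would pass 70% of its speed; a pose out of reach is approached as far as the arm can. A call with a gripper value outside its range is refused whole. The fingers move at their own pace and stop on an object; "force" is the grip in N (left out, the last holds). Time passes only in rows, so rows that repeat a pose let the fingers close. It gives the time, the measured TCP pose, the force and the opening at its end, in the units of the state.
- ctrl.get_state(): the state, without advancing time (a new reading comes with each control period).
- read_camera(name): name is "scene" or "top"; returns the picture (480x640x3 uint8, red, green, blue); there is no depth.
- calibration(name): a dict with "fx", "fy", "cx", "cy" (pixels), "R" (3x3) and "t" (3): a world point X has camera coordinates R X + t. Camera axes: x right, y down, z forward; pixel columns grow to the right and rows downward; lengths in m; the calibration is good to about 2 mm. A picture is of the moment at which its call begins. calibration takes no time and is no camera call.
- ctrl.job_done(): hands the job in, once; it reports no verdict.
The state is a dict: "time": time; "q": joint angles; "joint_vel": joint speeds; "joint_torque": joint torques, N m; "tool_pos": TCP position; "tcp_rot": TCP orientation; "contact_force": force on the tool from outside, world axes, zero at the start; "moment": the same for the moment, N m; "width": finger opening in m.
Only numpy, scipy, OpenCV 4.12 (cv2) and the standard library are available. Lean on these libraries where they do the work, as an engineer would, in place of code of your own. Each camera call takes 0.05 s, during which the arm holds its last target.

## Task

Set the trim length gauge to the size marked by the red stop: with a fingertip press down the orange plate in the middle of the black cursor to free its brake, keep it down while you slide the cursor along the rail, ease it up against the red stop without ramming it, then let go so that the brake holds it there. Never force the cursor along with its brake on, and leave the yarn cone, the oil bottle and the scissors where they are, neither shifted nor picked up.

Things in the scene. Friction and masses are not known exactly. Their poses are not given: they have to be found in the camera images.
- gauge: Trim length gauge fixed to the bench: plywood board 170 x 500 mm, 12 mm thick, origin at the centre of its underside, y along its length, z up. An aluminium rail 40 mm wide, 480 long runs along y, centred at x = +30 mm, its top 34 mm above the origin. On the -x side a flat yellow scale and white bed; a steel fence 68 x 6 mm at x = -50, y = +213 mm, top at 36 mm.
- cursor (a joint): Cursor's position along the rail (m) = the gauge's y of its centre. Black saddle on the rail, 66 mm long, 50 across; an 11 mm thick cheek at each end, tops 62 mm above the bench, 44 mm apart inside, the orange plate between. A steel blade 18 mm wide reaches 70 mm over the bed at 15 mm height. A spring brake holds it with about 13 N; with the plate pressed it slides at about 1 N.
- plate_top (a point): Centre of the top of the orange plate in the cursor's middle, 42 x 42 mm, on the rail's centre line; moves with the cursor and sinks as it is pressed. At rest 54 mm above the bench, 8 mm below the cheeks' tops. Its y runs along the rail, as the gauge's y.
- plate (a joint): How far the orange plate is pressed down (m): about 0 at rest, brake on; 0.006 fully down. Sprung: it gives under about 4 N and takes about 7 N fully down. The brake is free from about 2 mm on and bites again when the plate springs back.
- red_stop: Red stop, a block clamped immovably over the rail: 20 mm along the rail, 48 across, top 58 mm above the bench, with a black clamp knob on the gauge's +x side. Origin at the rail's top, on its centre line, mid-block. It may stand on either side of the cursor. When the cursor touches it their centres are 43 mm apart along the rail.
- blue_stop: The blue stop, for another size: the same as the red one, on the other side of the cursor. Not wanted now.
- yarn_cone: Loose cone of off-white yarn, 92 mm across at the foot, 152 mm high, origin at the centre of its underside. To be left alone.
- oil_bottle: Loose small whitish oil bottle with a blue spout, 52 mm across, 143 mm high, origin at the centre of its underside. To be left alone.
- scissors: Loose scissors with red loop handles lying flat, 180 mm long, up to 83 mm wide and 10 mm high; origin on the bench at the pivot's end of the handles, x towards the blades' tips. To be left alone.

How it is judged:
By the outcome, as a careful person would: the job done as asked, in the order asked, and still so for the second after the job is handed in, with the robot touching nothing.
It also fails if it takes over 42 s, if anything falls off the work surface, if the arm or the gripper's body presses on something with over 40 N, if the wrist force passes 120 N, or if a joint passes its speed limit or range.

## Working session

There is one attempt and no reset: what is moved stays moved. The work goes in short steps, Python scripts to look and compute and a tool call to move; the robot and the scene stay as the last step left them, time stands still between calls to the robot, and variables do not carry over. Pictures are saved under pics/ and viewed, and the job is handed in when it is done.

Besides the shell and the picture viewer there is one more tool, called as name([rows], argument=value, ...), one row to a line, values as JSON. servo_tool: Moves the arm, as the interface text tells. Its arguments: {"type":"object","properties":{"moves":{"type":"array","items":{"type":"array","items":{"type":"array","items":{"type":"number"}}}},"force":{"type":"number"}},"required":["moves"]}

```bash
mkdir -p pics; python3 - <<'E'
from station import ctrl, read_camera, calibration
import cv2
for n in ("scene","top"):
    cv2.imwrite(f"pics/{n}0.png", read_camera(n)[:,:,::-1]); c=calibration(n); print(n,c)
s=ctrl.get_state(); print(s)
E
```

```text
scene {'fx': 534.8896207824325, 'fy': 534.8896207824325, 'cx': 315.5951502733179, 'cy': 239.22725581876944, 'R': array([[ 0.46301198,  0.8862711 , -0.01197677],
       [ 0.68801003, -0.36788838, -0.62554005],
       [-0.55880418,  0.28139239, -0.78010013]]), 't': array([-0.29329051, -0.41916329,  1.72018336])}
top {'fx': 433.8586819357941, 'fy': 433.8586819357941, 'cx': 319.4784467788445, 'cy': 247.66503506080886, 'R': array([[ 0.02488843, -0.99966598,  0.00696369],
       [-0.9960663 , -0.02539019, -0.0848956 ],
       [ 0.08504405, -0.00482338, -0.99636552]]), 't': array([-0.01558316,  0.66425527,  0.95803508])}
{'time': 0.1, 'q': array([ 1.05751104,  0.59202296,  0.04826576,  1.60972542, -0.03329127,
        0.94266244, -0.03370243]), 'joint_vel': array([ 0.00138226,  0.00070149,  0.00113034, -0.00376613,  0.0005599 ,
       -0.00026608,  0.00024477]), 'joint_torque': array([ 4.63016986e-03, -5.49995720e+01,  1.55361056e+00, -1.98826736e+01,
        9.79572331e-03,  3.77363584e-03,  1.29830670e-05]), 'tool_pos': array([ 0.29520637, -0.66135346,  0.23024566]), 'tcp_rot': array([[ 9.13129886e-01,  4.07667733e-01, -9.10876282e-04],
       [ 4.07668739e-01, -9.13128124e-01,  1.79670733e-03],
       [-9.92871453e-05, -2.01196295e-03, -9.99997971e-01]]), 'contact_force': array([0.2559847 , 0.11673596, 0.37019039]), 'moment': array([ 0.0427514 , -0.04666345,  0.00312595]), 'width': 0.08558795933690992}
```

View pics/scene0.png

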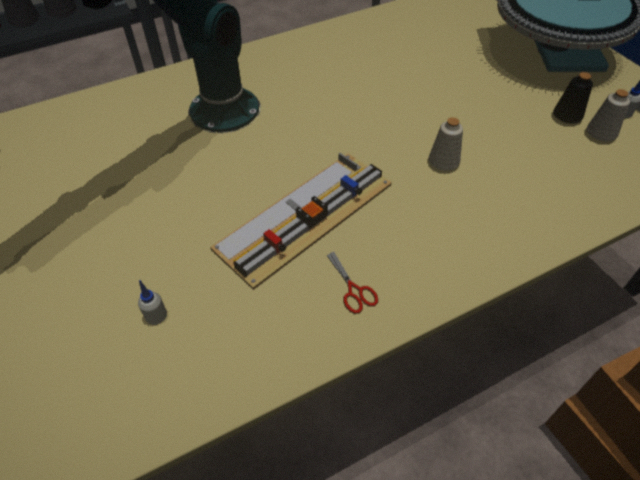

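View pics/top0.png

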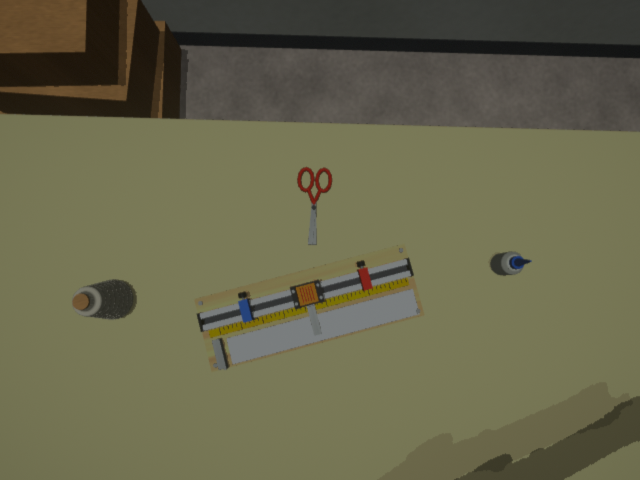

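```bash
cat > h.py <<'E'
import numpy as np, cv2
from station import ctrl, read_camera, calibration
def ray(n,u,v,z):
    c=calibration(n); d=c["R"].T@np.array([(u-c["cx"])/c["fx"],(v-c["cy"])/c["fy"],1]); o=-c["R"].T@c["t"]
    return o+d*(z-o[2])/d[2]
def masks(im):
    h=cv2.cvtColor(im,cv2.COLOR_RGB2HSV); H,S,V=cv2.split(h)
    return dict(orange=(H>=6)&(H<=14)&(S>200)&(V>120), red=((H<5)|(H>174))&(S>170)&(V>80), blue=(H>105)&(H<130)&(S>150)&(V>60))
def measure(n,im,show=True):
    out={}
    for k,m in masks(im).items():
        N,l,st,ce=cv2.connectedComponentsWithStats(m.astype(np.uint8))
        for i in range(1,N):
            if st[i,4]<40: continue
            p=ray(n,*ce[i],0.054 if k=="orange" else 0.058)
            r=cv2.minAreaRect(np.argwhere(l==i)[:,::-1].astype(np.float32))
            pr=ray(n,*r[0],0.054 if k=="orange" else 0.058)
            print(n,k,st[i,4],ce[i].round(1),p.round(4),"rect",np.round(r[0],1),np.round(r[1],1),round(r[2],1),pr.round(4))
E
python3 - <<'E'
from h import *
for n in("scene","top"): measure(n,cv2.imread(f"pics/{n}0.png")[:,:,::-1].copy())
im=cv2.imread("pics/top0.png")[235:380,185:435]
cv2.imwrite("pics/topz.png",cv2.resize(im,None,fx=3.2,fy=3.2,interpolation=cv2.INTER_NEAREST))
E
```

```text
scene orange 149 [312.2 208.7] [0.56   0.0292 0.054 ] rect [311.8 208.8] [13.4 12.7] 45.0 [0.5597 0.0281 0.054 ]
scene red 114 [272.4 236.9] [ 0.5997 -0.101   0.058 ] rect [272.5 236.5] [15.9  7.8] 40.6 [ 0.5987 -0.1004  0.058 ]
scene red 202 [358.7 296.1] [ 0.8467 -0.0014  0.058 ] rect [359.7 298.7] [33. 27.] 19.3 [ 0.8538 -0.0031  0.058 ]
scene blue 78 [349.4 181.4] [0.5232 0.1602 0.058 ] rect [349.3 181.5] [15.1  6. ] 31.0 [0.5234 0.1598 0.058 ]
top red 265 [314.  182.7] [0.8071 0.0172 0.058 ] rect [313.4 180.2] [32.1 33.7] 43.2 [0.8127 0.0187 0.058 ]
top red 174 [364.8 278.5] [ 0.5966 -0.0997  0.058 ] rect [365.  278.4] [20.1  9. ] 76.0 [ 0.5969 -0.1001  0.058 ]
top blue 57 [515.9 262.3] [ 0.6406 -0.4325  0.058 ] rect [517. 262.] [10. 10.] 90.0 [ 0.6413 -0.435   0.058 ]
top blue 189 [245.  310.3] [0.5211 0.1599 0.058 ] rect [244.8 310.3] [20.9  9.2] 76.0 [0.5211 0.1602 0.058 ]
```

View pics/topz.png

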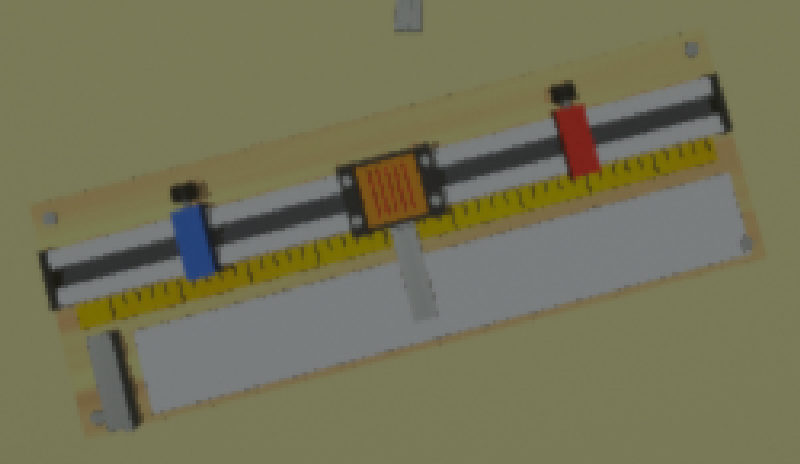

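```bash
python3 - <<'E'
from h import *
R=np.array([.5966,-.0997]);B=np.array([.5211,.1599]);gy=(B-R)/np.linalg.norm(B-R)
for n in("scene","top"):
    im=cv2.imread(f"pics/{n}0.png")[:,:,::-1].copy(); h=cv2.cvtColor(im,cv2.COLOR_RGB2HSV)
    m=((h[...,0]<20)&(h[...,1]>150)).astype(np.uint8); m=cv2.morphologyEx(m,cv2.MORPH_CLOSE,np.ones((3,3)))
    w=np.zeros_like(m); u,v=(312,209) if n=="scene" else (307,294); w[v-16:v+17,u-16:u+17]=1; m*=w
    N,l,st,ce=cv2.connectedComponentsWithStats(m); i=1+np.argmax(st[1:,4])
    r=cv2.minAreaRect(np.argwhere(l==i)[:,::-1].astype(np.float32))
    for c in(ce[i],r[0]):
        p=ray(n,*c,.054)[:2]; d=p-R; print(n,st[i],np.round(c,1),r[1],p.round(4),"along",d@gy,"perp",d@[gy[1],-gy[0]])
s=ctrl.get_state(); T=s["tcp_rot"]
p=np.array([.5590,.0306,.150]); print(gy,"tool shift mm",T.T@(p-s["tool_pos"])*1000)
gx=np.array([-(-gy[0])*-1,0]) 
yaw=np.degrees(np.arctan2(T[1,0],T[0,0])); print("yaw",yaw,"rail",np.degrees(np.arctan2(gy[1],gy[0])))
print("bottle/cone",ray("top",510,263,.1),ray("top",82,301,.152))
E
```

```text
scene [302 201  22  17 217] [312.6 209. ] (16.26345443725586, 14.849242210388184) [0.5614 0.0296] along 0.1339780301576605 perp 0.0022786984019489255
scene [302 201  22  17 217] [312.5 209. ] (16.26345443725586, 14.849242210388184) [0.5613 0.0294] along 0.133850575909452 perp 0.0021982703849886378
top [296 283  23  23 385] [306.7 293.9] (19.887920379638672, 19.402849197387695) [0.5599 0.0267] along 0.1316318334159237 perp 2.2844648575539497e-05
top [296 283  23  23 385] [306.7 293.8] (19.887920379638672, 19.402849197387695) [0.5599 0.0268] along 0.1316626897627639 perp 0.00011267017660796664
[-0.27926134  0.96021514] tool shift mm [ 522.97361076 -524.14056348   81.24844858]
yaw 24.058472640730564 rail 106.21612386754143
bottle/cone [ 0.636122   -0.40074467  0.1       ] [0.53718032 0.46427661 0.152     ]
```

servo_tool([
  [[10,-10,0,0,0,-2,1],[35,-35,0,0,0,-6,1],[70,-70,0,0,0,-11,1],[105,-105,0,0,0,-16,1],[140,-140,0,0,0,-22,1],[175,-175,0,0,0,-28,1],[210,-210,0,0,0,-34,1],[245,-245,0,0,0,-40,1],[280,-280,0,0,0,-46,1],[315,-315,0,0,0,-52,1],[350,-350,10,0,0,-58,1],[385,-385,20,0,0,-63,1],[420,-420,30,0,0,-68,1],[455,-455,40,0,0,-73,1],[485,-485,55,0,0,-77,1],[508,-507,68,0,0,-80,1],[520,-518,78,0,0,-82,1],[522.7,-521.2,80,0,0,-82.2,1],[522.7,-521.2,80,0,0,-82.2,1]],
])

```text
time: 2.48
tool_pos: [0.5598, 0.0258, 0.1513]
tcp_rot: [[-0.279, 0.96, -0.001], [0.96, 0.279, -0.001], [-0.001, -0.001, -1.0]]
contact_force: [-0.2, -0.4, 0.0]
width: 0.0003
```

```bash
python3 - <<'E'
from h import *
s=ctrl.get_state(); print(s["tool_pos"],s["q"].round(2),s["contact_force"])
o=[]
for n,(u,v) in (("scene",(312,200)),("top",(307,290))):
    im=read_camera(n)[:,:,::-1]; o.append(cv2.resize(im[v-60:v+60,u-60:u+60],(400,400),interpolation=cv2.INTER_NEAREST))
cv2.imwrite("pics/a.png",np.hstack(o))
E
```

```text
[0.55983361 0.02580505 0.1512709 ] [ 0.15  0.52 -0.37  2.03  0.31  0.64 -0.15] [-0.24772549 -0.44634585  0.01998385]
```

View pics/a.png

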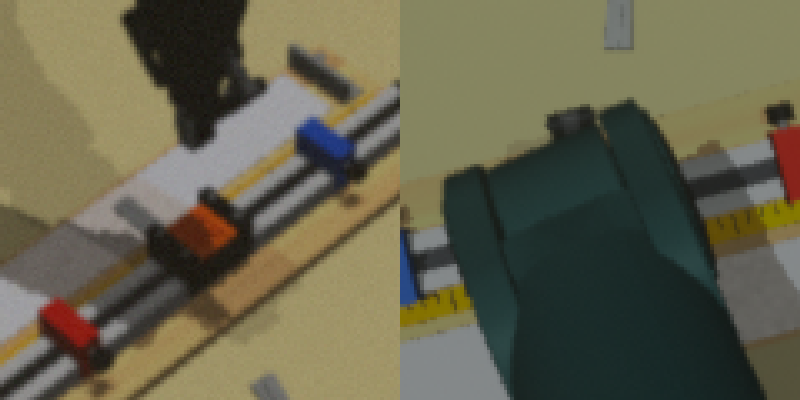

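servo_tool([
  [[0.5,0,10,0,0,0,1],[0.5,0,30,0,0,0,1],[0.5,0,50,0,0,0,1],[0.5,0,68,0,0,0,1],[0.5,0,78,0,0,0,1],[0.5,0,82,0,0,0,1],[0.5,0,82,0,0,0,1]],
])

```text
time: 3.45
tool_pos: [0.5604, 0.0275, 0.0693]
tcp_rot: [[-0.28, 0.96, 0.0], [0.96, 0.28, -0.0], [-0.0, 0.0, -1.0]]
contact_force: [-0.0, 0.4, 0.4]
width: 0.0001
```

```bash
python3 - <<'E'
from h import *
s=ctrl.get_state(); print(s["tool_pos"],s["contact_force"])
o=[]
for n,(u,v) in (("scene",(312,205)),):
    im=read_camera(n)[:,:,::-1]; o.append(cv2.resize(im[v-40:v+40,u-50:u+50],(750,600),interpolation=cv2.INTER_CUBIC))
cv2.imwrite("pics/b.png",np.hstack(o))
E
```

```text
[0.56037778 0.02745903 0.06930154] [-0.03641565  0.42660206  0.42020876]
```

View pics/b.png

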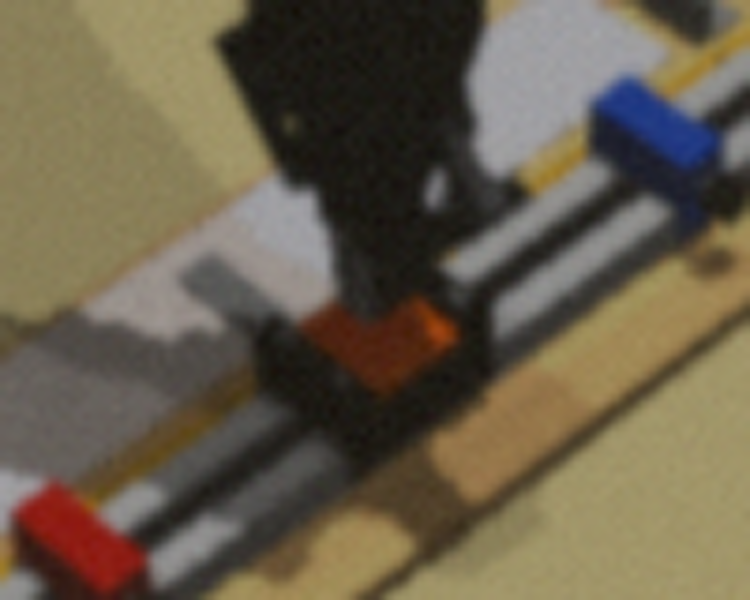

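servo_tool([
  [[0,0,5,0,0,0,1],[0,0,9,0,0,0,1],[0,0,12,0,0,0,1],[0,0,14,0,0,0,1],[0,0,16,0,0,0,1],[0,0,18,0,0,0,1],[0,0,18,0,0,0,1]],
])

```text
time: 4.38
tool_pos: [0.5602, 0.0274, 0.0517]
tcp_rot: [[-0.28, 0.96, 0.0], [0.96, 0.28, -0.0], [-0.0, -0.0, -1.0]]
contact_force: [-0.7, -0.3, 5.3]
width: 0.0
```

servo_tool([
  [[0,0,1.5,0,0,0,1],[0,0,3,0,0,0,1],[0,0,4,0,0,0,1],[0,0,4.5,0,0,0,1],[0,0,4.5,0,0,0,1]],
])

```text
time: 5.0
tool_pos: [0.5602, 0.0274, 0.048]
tcp_rot: [[-0.28, 0.96, 0.0], [0.96, 0.28, -0.001], [-0.001, 0.0, -1.0]]
contact_force: [-2.9, 0.4, 12.2]
width: 0.0002
```

servo_tool([
  [[-1,0,0,0,0,0,1],[-3,0,0,0,0,0,1],[-6,0,0,0,0,0,1],[-10,0,0,0,0,0,1],[-14,0,0,0,0,0,1],[-17,0,0,0,0,0,1],[-19,0,0,0,0,0,1],[-20,0,0,0,0,0,1]],
])

```text
time: 6.0
tool_pos: [0.5659, 0.0081, 0.048]
tcp_rot: [[-0.28, 0.96, 0.0], [0.96, 0.28, -0.001], [-0.001, 0.0, -1.0]]
contact_force: [-1.7, -0.6, 10.8]
width: -0.0003
```

```bash
python3 - <<'E'
from h import *
s=ctrl.get_state(); print(s["tool_pos"],s["contact_force"])
o=[]
for n,(u,v) in (("scene",(305,215)),):
    im=read_camera(n)[:,:,::-1]; o.append(cv2.resize(im[v-40:v+40,u-50:u+50],(750,600),interpolation=cv2.INTER_CUBIC))
cv2.imwrite("pics/c.png",np.hstack(o))
E
```

```text
[0.56590214 0.00813215 0.04802052] [-1.71271537 -0.62598416 10.79693294]
```

View pics/c.png

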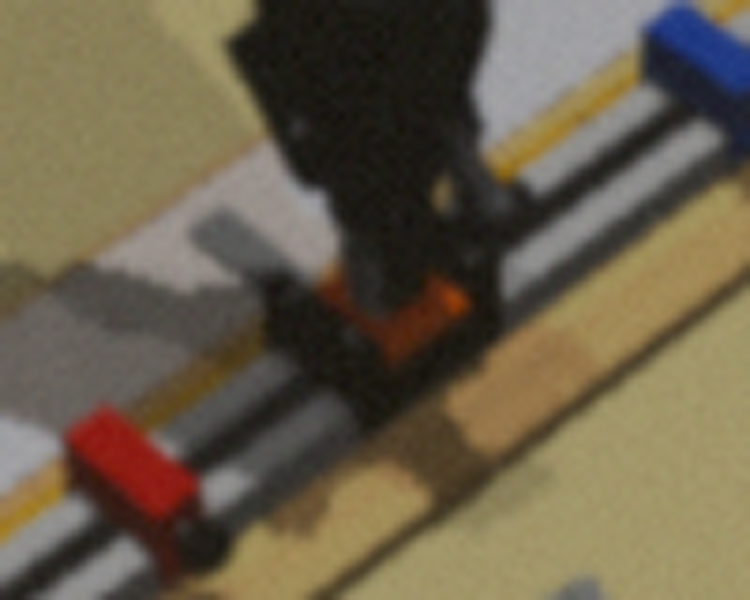

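servo_tool([
  [[-1,0,0,0,0,0,1],[-3,0,0,0,0,0,1],[-6,0,0,0,0,0,1],[-10,0,0,0,0,0,1],[-15,0,0,0,0,0,1],[-20,0,0,0,0,0,1],[-25,0,0,0,0,0,1],[-30,0,0,0,0,0,1],[-35,0,0,0,0,0,1],[-40,0,0,0,0,0,1],[-45,0,0,0,0,0,1],[-49,0,0,0,0,0,1],[-52,0,0,0,0,0,1],[-54,0,0,0,0,0,1],[-55,0,0,0,0,0,1],[-55,0,0,0,0,0,1]],
])

```text
time: 8.05
tool_pos: [0.5813, -0.0449, 0.048]
tcp_rot: [[-0.28, 0.96, 0.0], [0.96, 0.28, -0.001], [-0.001, 0.0, -1.0]]
contact_force: [-2.6, -0.7, 10.2]
width: 0.0001
```

```bash
python3 - <<'E'
from h import *
s=ctrl.get_state(); print(s["tool_pos"],s["contact_force"])
o=[]
for n,(u,v) in (("scene",(290,225)),):
    im=read_camera(n)[:,:,::-1]; o.append(cv2.resize(im[v-40:v+40,u-50:u+50],(750,600),interpolation=cv2.INTER_CUBIC))
cv2.imwrite("pics/d.png",np.hstack(o))
E
```

```text
[ 0.58134894 -0.04493857  0.04804906] [-2.5931216  -0.67482374 10.23750109]
```

View pics/d.png

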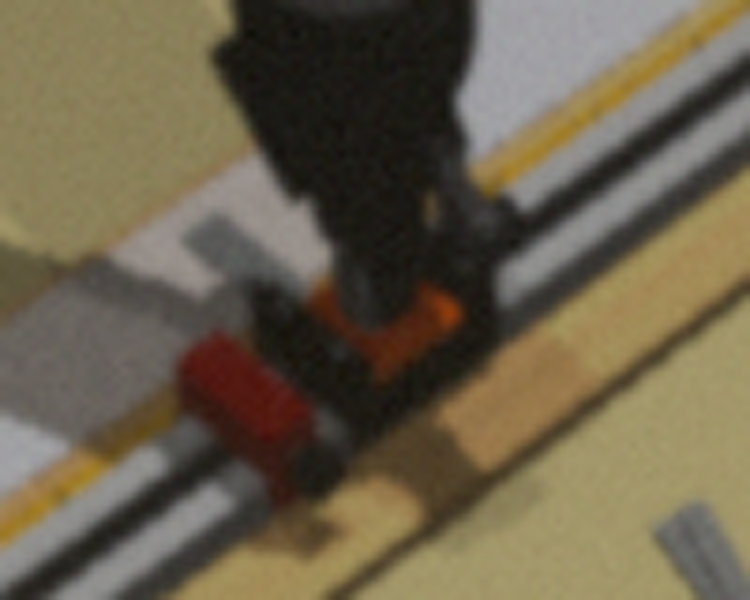

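servo_tool([
  [[-1,0,0,0,0,0,1],[-2,0,0,0,0,0,1],[-3,0,0,0,0,0,1],[-4,0,0,0,0,0,1],[-5,0,0,0,0,0,1],[-6,0,0,0,0,0,1],[-7,0,0,0,0,0,1],[-8,0,0,0,0,0,1],[-9,0,0,0,0,0,1],[-9.5,0,0,0,0,0,1],[-10,0,0,0,0,0,1]],
])

```text
time: 9.48
tool_pos: [0.5841, -0.0543, 0.0481]
tcp_rot: [[-0.28, 0.96, 0.0], [0.96, 0.28, -0.001], [-0.001, 0.0, -1.0]]
contact_force: [-3.4, -0.3, 11.5]
width: -0.0002
```

```bash
python3 - <<'E'
from h import *
s=ctrl.get_state(); print(s["tool_pos"],s["contact_force"])
o=[]
for n,(u,v) in (("scene",(285,225)),):
    im=read_camera(n)[:,:,::-1]; o.append(cv2.resize(im[v-40:v+40,u-50:u+50],(750,600),interpolation=cv2.INTER_CUBIC))
cv2.imwrite("pics/e.png",np.hstack(o))
E
```

```text
[ 0.58407799 -0.05428826  0.04805116] [-3.36302642 -0.25076463 11.50063308]
```

View pics/e.png

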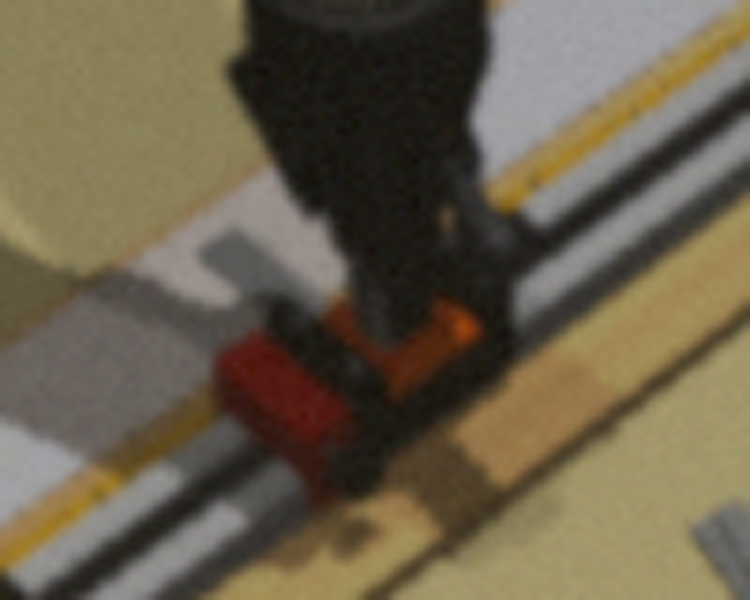

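servo_tool([
  [[-0.5,0,0,0,0,0,1],[-1,0,0,0,0,0,1],[-1.5,0,0,0,0,0,1],[-2,0,0,0,0,0,1],[-2.5,0,0,0,0,0,1],[-3,0,0,0,0,0,1]],
])

```text
time: 10.28
tool_pos: [0.5849, -0.0571, 0.048]
tcp_rot: [[-0.28, 0.96, 0.0], [0.96, 0.28, -0.001], [-0.001, -0.0, -1.0]]
contact_force: [-2.5, -0.7, 10.2]
width: -0.0
```

servo_tool([
  [[-0.5,0,0,0,0,0,1],[-1,0,0,0,0,0,1],[-1.5,0,0,0,0,0,1],[-1.5,0,0,0,0,0,1]],
])

```text
time: 10.78
tool_pos: [0.5853, -0.0585, 0.048]
tcp_rot: [[-0.28, 0.96, 0.0], [0.96, 0.28, -0.001], [-0.001, -0.0, -1.0]]
contact_force: [-2.1, 0.0, 10.1]
width: 0.0002
```

servo_tool([
  [[-0.5,0,0,0,0,0,1],[-1,0,0,0,0,0,1],[-1.5,0,0,0,0,0,1],[-1.5,0,0,0,0,0,1]],
])

```text
time: 11.28
tool_pos: [0.5853, -0.0586, 0.048]
tcp_rot: [[-0.281, 0.96, -0.0], [0.96, 0.281, 0.001], [0.001, -0.0, -1.0]]
contact_force: [-3.8, 2.5, 11.4]
width: -0.0
```

```bash
python3 - <<'E'
from h import *
s=ctrl.get_state(); print(s["tool_pos"],s["contact_force"])
o=[]
for n,(u,v) in (("scene",(285,225)),):
    im=read_camera(n)[:,:,::-1]; o.append(cv2.resize(im[v-40:v+40,u-50:u+50],(750,600),interpolation=cv2.INTER_CUBIC))
cv2.imwrite("pics/f.png",np.hstack(o))
E
```

```text
[ 0.58533822 -0.05861235  0.04802976] [-3.79155402  2.48985743 11.4451687 ]
```

View pics/f.png

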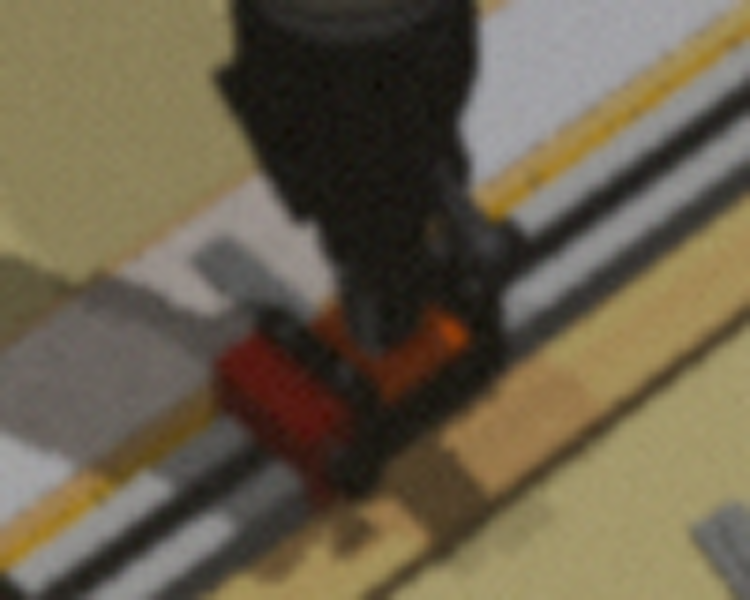

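servo_tool([
  [[0,0,-1,0,0,0,1],[0,0,-3,0,0,0,1],[0,0,-5,0,0,0,1],[0,0,-7,0,0,0,1],[0,0,-9,0,0,0,1],[0,0,-12,0,0,0,1],[0,0,-18,0,0,0,1],[0,0,-30,0,0,0,1],[0,0,-45,0,0,0,1],[0,0,-60,0,0,0,1],[0,0,-80,0,0,0,1],[0,0,-100,0,0,0,1],[0,0,-115,0,0,0,1],[0,0,-120,0,0,0,1]],
])

```text
time: 13.08
tool_pos: [0.5863, -0.06, 0.1682]
tcp_rot: [[-0.28, 0.96, 0.002], [0.96, 0.28, -0.0], [-0.001, 0.002, -1.0]]
contact_force: [-0.5, 0.5, -0.5]
width: 0.0001
```

servo_tool([
  [[-10,-8,-10,0,0,0,1],[-35,-25,-30,0,0,0,1],[-70,-45,-50,0,0,0,1],[-105,-65,-60,0,0,0,1],[-140,-85,-60,0,0,0,1],[-175,-105,-60,0,0,0,1],[-205,-120,-60,0,0,0,1],[-225,-125,-60,0,0,0,1],[-230,-125,-60,0,0,0,1],[-230,-125,-60,0,0,0,1]],
])

```text
time: 14.32
tool_pos: [0.5306, -0.3146, 0.2267]
tcp_rot: [[-0.281, 0.96, 0.0], [0.96, 0.281, 0.001], [0.001, 0.0, -1.0]]
contact_force: [0.0, 0.7, -0.3]
width: 0.0002
```

```bash
python3 - <<'E'
from h import *
s=ctrl.get_state(); print(s["tool_pos"],s["contact_force"])
a=read_camera("top");b=read_camera("scene")
measure("top",a); measure("scene",b)
cv2.imwrite("pics/g.png",np.hstack([cv2.resize(a[235:380,185:435,::-1],(400,232)),cv2.resize(b[150:295,200:450,::-1],(400,232))]))
cv2.imwrite("pics/gt.png",cv2.resize(a[235:335,300:425,::-1],(750,600),interpolation=cv2.INTER_CUBIC)); cv2.imwrite("pics/gs.png",b[...,::-1])
# plate
h=cv2.cvtColor(a,cv2.COLOR_RGB2HSV); m=((h[...,0]<20)&(h[...,0]>5)&(h[...,1]>150)).astype(np.uint8)
N,l,st,ce=cv2.connectedComponentsWithStats(m)
for i in range(1,N):
    if st[i,4]>100: print(st[i],ce[i],ray("top",*ce[i],.054))
E
```

```text
[ 0.53062666 -0.31455833  0.2266691 ] [ 0.00103086  0.66067872 -0.26190115]
top red 264 [314.  182.8] [0.807  0.0171 0.058 ] rect [313.3 180.2] [32.  33.7] 43.0 [0.8127 0.0188 0.058 ]
top red 168 [365.  278.2] [ 0.5972 -0.1001  0.058 ] rect [365.  278.1] [20.6  8.2] 74.1 [ 0.5974 -0.1003  0.058 ]
top blue 61 [515.7 262.3] [ 0.6405 -0.4321  0.058 ] rect [516.3 262.3] [11.2 10.5] 81.9 [ 0.6406 -0.4335  0.058 ]
top blue 189 [245.  310.3] [0.5211 0.1599 0.058 ] rect [244.8 310.3] [20.9  9.2] 76.0 [0.5211 0.1602 0.058 ]
scene orange 174 [286.2 227.6] [ 0.5856 -0.057   0.054 ] rect [286.3 227.8] [14.1 13.4] 45.0 [ 0.5862 -0.0572  0.054 ]
scene red 125 [272.6 236.6] [ 0.599  -0.1002  0.058 ] rect [272.7 236.8] [16.6  7.9] 40.6 [ 0.5997 -0.1003  0.058 ]
scene red 180 [357.7 296.3] [ 0.8462 -0.0038  0.058 ] rect [360.4 298.2] [32.1 28.7] 13.2 [ 0.8535 -0.0009  0.058 ]
scene blue 79 [349.4 181.6] [0.5238 0.1598 0.058 ] rect [349.2 181.6] [15.1  5.5] 32.0 [0.5238 0.1593 0.058 ]
scene blue 43 [146.7 296.4] [ 0.6229 -0.424   0.058 ] rect [146.6 295.8] [ 7.  11.2] 66.8 [ 0.6213 -0.4238  0.058 ]
[   0    0  125   87 4427] [73.86243506 51.44477073] [1.09936415 0.57560716 0.054     ]
[130   1  29  78 622] [141.28135048  39.44855305] [1.13258244 0.42323631 0.054     ]
[335 272  23  24 387] [346.17054264 283.44702842] [ 0.5847783  -0.05938062  0.054     ]
```

View pics/gt.png

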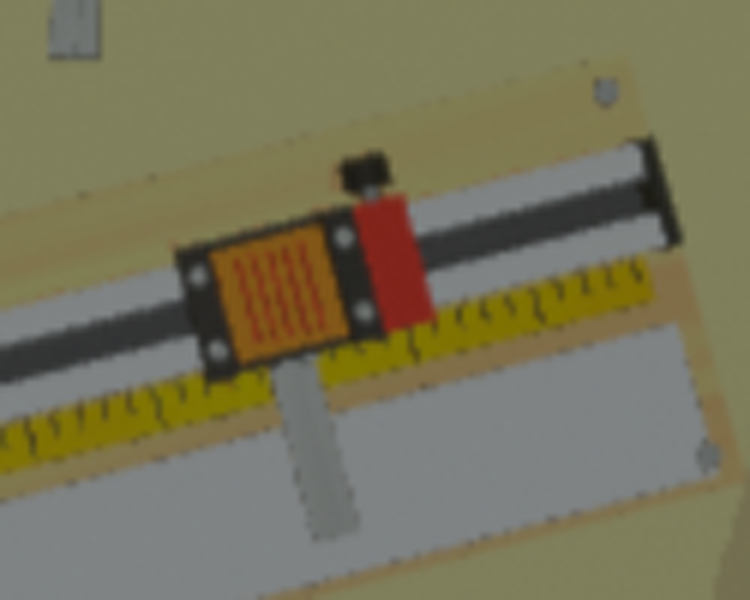

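View pics/gs.png

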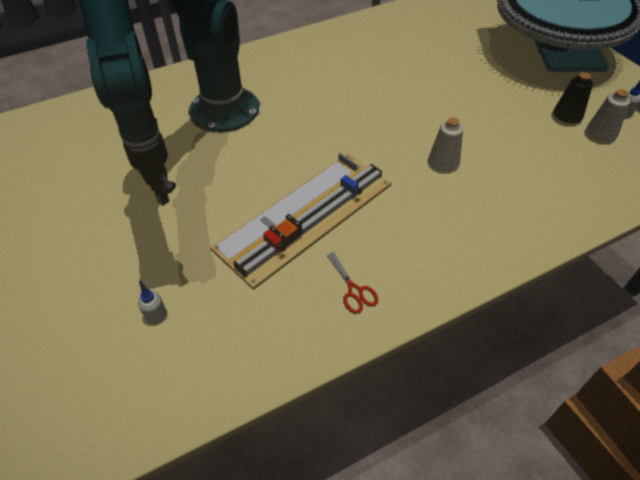

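The cursor sits flush against the red stop with no visible gap. The plate is up and the cone, bottle and scissors have not moved.

```bash
python3 -c "
from station import ctrl
print(ctrl.job_done())"
```

```text
the job is handed in; nothing more can be done
None
```

The gauge is set: the cursor stands against the red stop with its brake back on, and I handed the job in at about 14.5 s of the 42 s allowed.

**What I did:** I pressed the orange plate fully down with the shut fingertips, at 10–12 N. I slid the cursor about 90 mm along the rail, crossing the last few millimetres at about 4 mm/s. I stopped when the fingertip stopped advancing and the force along the rail rose to about 3.5 N. Then I lifted straight off and moved the arm clear.

**Last checks:**
- **Contact with the stop:** the top picture shows no visible gap between cursor and stop. Their centres measured about 42.6 mm apart in the top view, against a nominal 43 mm, which is within the calibration error. The scene view gave about 45 mm, but it also picks up the sides of the blocks, so I relied on the top view and the force.
- **Brake:** after the lift the cursor stayed where the fingertip left it, and the plate looks sprung back up. I did not measure the plate's height or test the brake.
- **Other objects:** the scissors and oil bottle measured the same as before to within the noise of the measurement. I compared the cone only by eye, in the scene picture, where it looks unmoved.

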